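# Free a locked centrifuge lid with the release key

## Robot

A 6-joint arm with a two-finger parallel gripper is mounted at the origin on the work surface. World frame = base frame: x ahead of the robot, y to its left, z up, the work surface at z = 0. Lengths are in mm, angles in rad, forces in N, time in s.
With the tool pointing down it reaches from about 275 to 750 mm from the base axis. Payload 10.2 kg.
Tool frame: the origin (TCP) lies midway between the tips of the shut fingers; the grasp point (between the pads) lies 19 mm behind it (ctrl.tcp_to_grasp is the z of the grasp point in the tool frame, in mm); z points along the fingers, y is the direction in which the jaws open and shut (so a half turn about z gives the same grasp; the last joint's range is limited). The gripper opens to 85 mm and grips with 20 to 120 N. Pads are 22 mm wide; open, the fingers measure 114 mm over their backs; the gripper's body (76 mm by 85 mm) begins 54 mm behind the grasp point. The pads swing forward as they close: fully open they stand 13 mm farther back than shut.
Start: joints at [-1.518, 0.313, 1.498, -0, 1.331, -0.223], TCP at [142.953, -505.169, 231.294] pointing down, gripper open.
Joint ranges: [-2.94, 2.94], [-0.97, 2.17], [0.19, 2.56], [-1.23, 4.37], [0.02, 3.11], [-2.88, 2.88]. Speed limits (rad/s): [2.39, 2.39, 3.01, 3.14, 3.14, 3.14].

## Interface

Orientations are given as a unit quaternion [w, x, y, z].
In Python, from rig import sensors, capture, order, ctrl gives the robot as it stands. The module is installed in compiled form; this text tells all that it offers.
- The arm moves only by the tool play_rows, never from a script. Its argument "deltas" is a list of rows, each a list of 7 numbers: the shift along the world's x, y, z in units of 40 mm (1.0 is 40 mm), then the turn, a rotation vector about the world's x, y, z in units of 6 degrees (1.0 is 6 degrees), then the opening, from -1 (shut) to 1 (fully open). A call has 1 to 8 rows; each row shifts and turns the commanded pose from where the row before left it; what a row does not reach is not made up. A row lasts 1/12 s, in which the tool goes at most 41.7 mm and 7.16 degrees, less where a joint would pass 70% of its speed; a pose out of reach is approached as far as the arm can. A call is refused whole if a number of a shift passes 1 or a number of a turn 1, either way. A call with a gripper value outside its range is refused whole. The fingers move at their own pace and stop on an object; "squeeze" is the grip in N (left out, the last holds). Time passes only in rows, so rows that do not move let the fingers close. It gives the time, the measured TCP pose, the force and the opening at its end, in the units of the state.
- sensors.sense(): the state, without advancing time (a new reading comes with each control period).
- capture(name): name is "scene" or "top"; returns a dict with "pixels" (384x512x3 uint8, red, green, blue), "z_map" (384x512 float32, mm along the optical axis (not along the pixel's ray), 0 where there is no reading), "fx", "fy", "cx", "cy" (pixels), "k1" (the pictures are not rectified: a ray, as slopes to the right and down, at radius r is drawn at 1 + k1 r^2 times it, then the intrinsics apply), "eye" and "rotation" of the camera in the world. Camera axes: x right, y down, z forward; pixel columns grow to the right and rows downward; lengths in mm; the calibration is good to about 2 mm. A picture is of the moment at which its call begins.
- order.finish_job(): hands the job in, once; it reports no verdict.
The state is a dict: "time_s": time; "joints": joint angles; "dq": joint speeds; "tau": joint torques, N m; "eef_pos": TCP position; "ee_rot": TCP orientation; "force": force on the tool from outside, world axes, zero at the start; "wrist_torque": the same for the moment, N m; "grip_width": opening from 0.0 (shut) to 1.0 (fully open).
Only numpy, scipy, OpenCV 4.12 (cv2) and the standard library are available. Lean on these libraries where they do the work, as an engineer would, in place of code of your own. Each camera call takes 0.05 s, during which the arm holds its last target. There are 200 camera calls.

## Task

The blood-bank centrifuge has lost power with its lid locked. Take the yellow release key from its rubber mat, reach its rod in under the front lip, feel along the hidden face for the release hole and gently push the bolt behind it fully home so the green flag rises; then draw the key out and stand it upright back on the mat. Leave the tube rack, the steel beaker and the reagent bottle where they are.

Things in the scene. Friction and masses are not known exactly. Their poses are not given: they have to be found in the camera images.
- centrifuge: Ivory bench centrifuge, fixed, 360 wide (y): low front (deck top 105 high, x -40 to +60) facing the robot, then the bowl housing 190 high, lid 222. Origin: on the bench under the middle of the hidden face; x level into the machine, away from the robot; y along the face; z up. A green flag at (12, -130) on the deck rises as the bolt goes in.
- recess (a point): Middle of the front edge of the lip's underside, centrifuge frame (-40, 0, 85); axes as the centrifuge. Below and behind it a recess 140 wide (y -70 to +70), 85 high from the bench up, 40 deep, open to the robot. The lip over it is 20 thick with an orange stripe on top.
- hidden_face (a point): Point on the hidden face, centrifuge frame (0, 0, 55); axes as the centrifuge. The face is the upright flat steel back of the recess (plane x = 0), 12 thick. It has one release hole 16 wide (y) x 20 high, centre 55 above the bench, somewhere from y = -42 to +42: unseen and different each time. Behind the hole, at x = +12, is the lock bolt's end.
- lock_bolt (a joint): Lock bolt behind the hidden hole, slides straight in along the centrifuge's +x: 0 = locked, 0.025 m = fully home (end stop). Resists with about 5 N friction plus 15 N per m/s and stays where it is left. Fully home, its end is 37 mm behind the hidden face; the green flag has then risen 25 mm.
- key: Release key, about 300 g, standing on the mat. Upright yellow handle 28 x 28, top 125 above the underside; grey foot 80 x 56 x 8 (x -25 to +55); round-ended steel rod, 10 mm diameter, level along +x, its axis 45 above the underside. Origin: underside, on the handle's axis; x along the rod, z up. Grasp the handle from above, firmly: it can pivot in the jaws.
- key_tip (a point): End of the key's rod: 130 mm along x from the handle's axis, 45 mm above the key's underside.
- mat: Black rubber mat, the key's place, 180 (x) x 130 (y) x 3 mm, fixed to the bench. Origin: centre of its underside; its top is 3 mm above the bench.
- tube_rack: White tube rack with capped tubes, 60 x 130 mm, 101 mm high, 0.5 kg, loose; origin at the centre of its underside. Leave alone.
- beaker: Steel beaker, 84 mm across, 120 mm high, loose; origin at the centre of its underside. Leave alone.
- reagent: Amber reagent bottle with black cap, 48 mm across, 100 mm high, loose; origin at the centre of its underside. Leave alone.
Things that resemble listed ones, but are neither listed nor needed, are in the scene too. What is meant by the mat is not red, and is the smaller of those in its own colour. Leave any pink look-alike of the key alone.

How it is judged (in metres and radians):
On the way:
1. the bolt is pushed fully home with the key's rod (value of joint lock_bolt above 0.022 m and x of key_tip in the frame of centrifuge above 0.03 m), for 0.1 s.
At the end, for the whole second after the job is handed in: The lock bolt is at least 22 mm of its 25 mm in; the key stands upright (within 0.1 rad) and still on the mat, its handle's axis within the mat's outline and its underside within 5 mm of the mat's top (value of joint lock_bolt above 0.022 m and angle between key's own z axis and vertical below 0.1 rad and x of key in the frame of mat between -0.09 and 0.09 m and y of key in the frame of mat between -0.065 and 0.065 m and z of key in the frame of mat between 0 and 0.008 m and linear speed of key below 0.02 m/s); the robot touches nothing.
It fails at once if the tube rack is moved more than 25 mm or tipped (distance of tube_rack from where it was at the start of the episode above 0.025 m or angle between tube_rack's own z axis and vertical above 0.3 rad).
It fails at once if the beaker is moved more than 25 mm or tipped (distance of beaker from where it was at the start of the episode above 0.025 m or angle between beaker's own z axis and vertical above 0.3 rad).
It fails at once if the reagent bottle is moved more than 25 mm or tipped (distance of reagent from where it was at the start of the episode above 0.025 m or angle between reagent's own z axis and vertical above 0.3 rad).
It fails at once if the key is forced against the centrifuge, its hidden face or its bolt with more than 60 N (contact force between key and centrifuge above 60 N).
It also fails if it takes over 72 s, if anything falls off the work surface, if the arm or the gripper's body presses on something with over 40 N, if the wrist force passes 120 N, or if a joint passes its speed limit or range.

## Working session

There is one attempt and no reset: what is moved stays moved. The work goes in short steps, Python scripts to look and compute and a tool call to move; the robot and the scene stay as the last step left them, time stands still between calls to the robot, and variables do not carry over. Pictures are saved under pics/ and viewed, about 8 in all and at most 12, crops included, and the job is handed in when it is done.

Besides the shell and the picture viewer there is one more tool, called after "Call:" as name([rows], argument=value, ...), one row to a line, values as JSON. play_rows: Moves the arm, as the interface text tells. Its arguments: {"type":"object","properties":{"deltas":{"type":"array","items":{"type":"array","items":{"type":"number"}}},"squeeze":{"type":"number"}},"required":["deltas"]}

```bash
mkdir -p pics
cat > h.py <<'E'
import numpy as np, cv2
from rig import sensors, capture, order, ctrl
def snap(n,f):
    c=capture(n); cv2.imwrite(f'pics/{f}.png',c['pixels'][:,:,::-1]); np.save(f'pics/{f}.npy',c,allow_pickle=True); return c
def load(f): return np.load(f'pics/{f}.npy',allow_pickle=True).item()
def pt(c,u,v,z=None):
    d=np.array([(u-c['cx'])/c['fx'],(v-c['cy'])/c['fy']]); s=d.copy()
    for _ in range(20): s=d/(1+c['k1']*(s@s))
    R=np.array(c['rotation'],float); e=np.array(c['eye'],float)
    r=R@np.array([s[0],s[1],1.0])
    if z is None: 
        t=c['z_map'][int(round(v)),int(round(u))]
    else: t=(z-e[2])/r[2]
    return np.round(e+t*r,1)
E
python3 - <<'E'
from h import *
a=snap('scene','s0'); b=snap('top','t0')
for c in(a,b): print(c['eye'],c['rotation'],c['fx'],c['k1'])
for n in('s0','t0'):
    i=cv2.imread(f'pics/{n}.png'); cv2.imwrite(f'pics/{n}b.png',cv2.resize(i,(800,600),interpolation=cv2.INTER_CUBIC))
print(sensors.sense())
E
```

```text
[1354.96220449  317.28850633 1042.86866834] [-0.21601135  0.49554591  0.77377353 -0.33022396] 441.48058813409136 -0.06547174491767949
[ 146.61674031 -105.61398863 1606.13644723] [ 0.07592041 -0.69687266  0.71047096 -0.0619322 ] 390.89422683356906 -0.11595403456336521
{'time_s': 0.1, 'joints': array([-1.51841095e+00,  3.13381946e-01,  1.49833693e+00,  5.38264570e-06,
        1.33096951e+00, -2.23419530e-01]), 'dq': array([-0.00238136, -0.00120128, -0.00399072, -0.00127435,  0.00394688,
        0.00059794]), 'tau': array([ 2.03900643e-03, -4.12899792e+01, -2.60139334e+01, -2.46930895e-04,
        3.06961316e-03,  8.89705547e-06]), 'eef_pos': array([ 142.93709492, -504.94577059,  230.80758929]), 'ee_rot': array([-5.45640447e-04,  9.90506455e-01,  1.37465131e-01,  4.93991885e-05]), 'force': array([-0.5920397 ,  0.42974912, -0.44257692]), 'wrist_torque': array([-0.01896181,  0.01640759, -0.00682173]), 'grip_width': 1.003888409449754}
```

View pics/s0b.png

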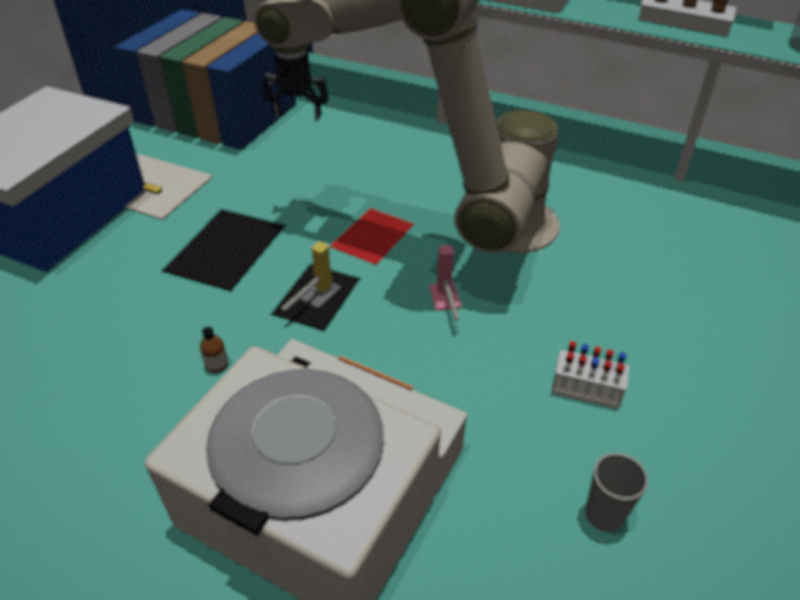

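View pics/t0b.png

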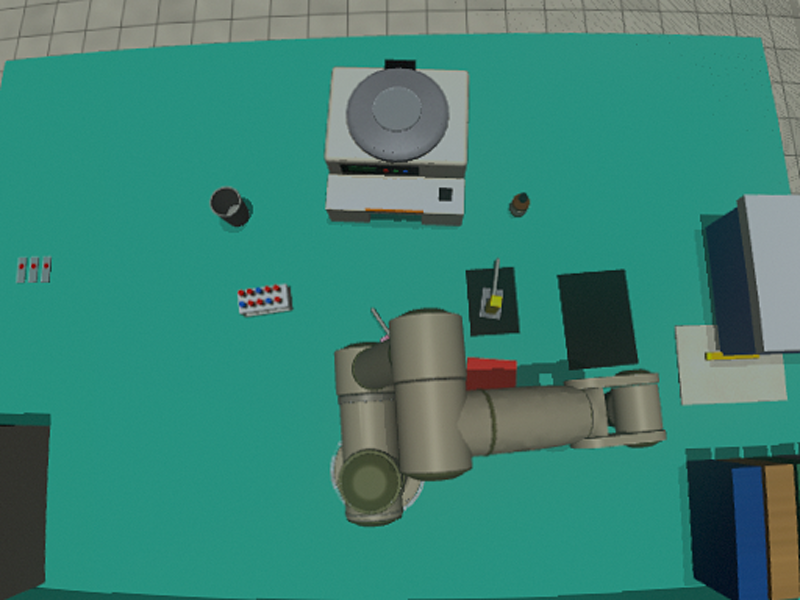

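The top view (800 px wide) shows three mats: a small black one at (493,300) with the yellow key on it, a larger black one at (597,317) and a red one at (491,373). The pink look-alike key is at (380,325). The mat meant is the smaller black one, and the yellow key is at (495,300). The centrifuge front is at (396,205). I'll confirm this in an enlarged crop.

```bash
sed -i "s/R=np.array(c\['rotation'\],float)/q=c['rotation']; R=Rotation.from_quat([q[1],q[2],q[3],q[0]]).as_matrix()/; 1a from scipy.spatial.transform import Rotation" h.py
python3 - <<'E'
from h import *
i=cv2.imread('pics/t0.png')
a=cv2.resize(i[160:225,285:345],None,fx=8,fy=8,interpolation=cv2.INTER_CUBIC) # key 480x520
b=cv2.resize(i[105:150,200:312],(784,315),interpolation=cv2.INTER_CUBIC)
cv2.imwrite('pics/kc.png',a); cv2.imwrite('pics/cc.png',b)
E
```

```text
(no output)
```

View pics/kc.png

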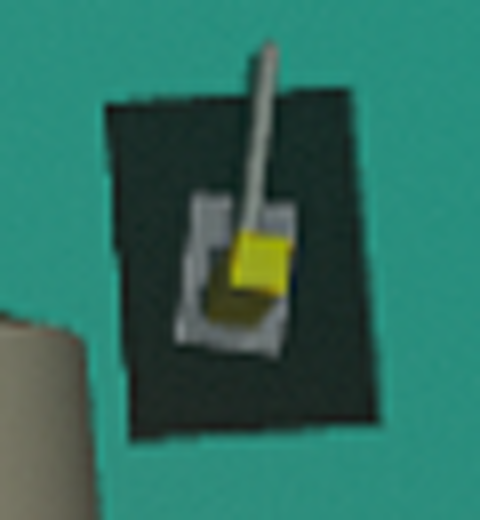

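View pics/cc.png

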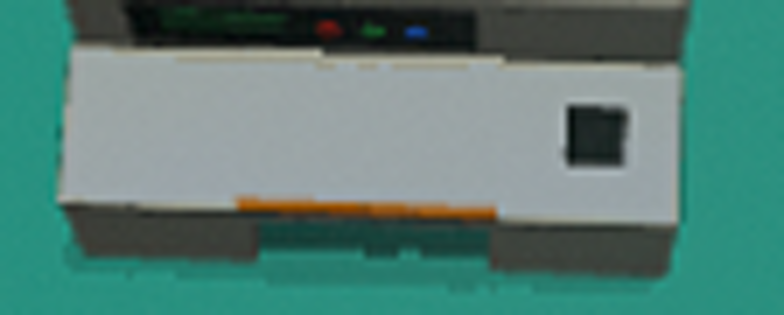

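The crop shows the yellow key standing on the small black mat: handle top at (262,262), rod tip at (269,45). In the second crop the stripe runs from (237,204) to (497,213) and the deck's front corners are at (60,203) and (677,223).

Run:
```python
from h import *
c=load('t0')
K=lambda x,y,z:pt(c,285+(x+.5)/8-.5,160+(y+.5)/8-.5,z)
C=lambda x,y,z:pt(c,200+(x+.5)/7-.5,105+(y+.5)/7-.5,z)
print('handle',[K(*p,128) for p in((238,233),(293,238),(287,293),(230,286),(262,262))])
print('tip',K(269,47,48),'rod base',K(250,225,48))
print('foot',[K(*p,11) for p in((193,195),(295,203),(278,355),(178,342))])
print('mat',[K(*p,3) for p in((106,103),(350,89),(380,423),(131,438))])
print('deck',[C(*p,105) for p in((60,203),(677,223),(75,47),(682,66),(237,202),(497,211),(597,135))])
print('recess bottom', [C(*p,0) for p in((258,262),(490,270),(86,258),(668,274))])
# depth-based plausibility, box fit
z=c['z_map']; print(pt(c,313+4,160+32), pt(c,250,125), pt(c,240,205))
# depth: deck points and handle
P=[]
for v in range(105,150):
  for u in range(195,315):
    if z[v,u]>0:
      p=pt(c,u,v)
      if 98<p[2]<112: P.append(p[:2])
P=np.array(P,np.float32); r=cv2.minAreaRect(P); print(r,cv2.boxPoints(r),len(P))
s=load('s0'); 
for u,v in((321*.64,246*.64),(376*.64,373*.64)): print(pt(s,u,v))
```

```text
handle [array([ 424.7, -293.4,  128. ]), array([ 421.7, -319.8,  128. ]), array([ 395. , -315.6,  128. ]), array([ 399. , -288.4,  128. ]), array([ 410.3, -304.3,  128. ])]
tip [ 536.6 -324.    48. ] rod base [ 443.8 -309.9   48. ]
foot [array([ 467.4, -285.7,   11. ]), array([ 462. , -338.7,   11. ]), array([ 382.4, -326.1,   11. ]), array([ 390.3, -274.8,   11. ])]
mat [array([ 519.3, -243. ,    3. ]), array([ 524.2, -371.9,    3. ]), array([ 346.9, -378.4,    3. ]), array([ 342. , -249.4,    3. ])]
deck [array([665.3, 121.8, 105. ]), array([ 644.3, -233.8,  105. ]), array([761.5, 114.2, 105. ]), array([ 740.2, -240.5,  105. ]), array([663.1,  19.1, 105. ]), array([ 653.9, -130.7,  105. ]), array([ 698.8, -189.6,  105. ])]
recess bottom [array([660.1,  15. ,   0. ]), array([ 651.5, -127.2,    0. ]), array([665.5, 121.2,   0. ]), array([ 646.5, -236. ,    0. ])]
[ 412.9 -304.1  120.9] [699.3 -48.1  99.6] [3.864e+02 1.700e+00 1.000e-01]
((705.0252075195312, -58.48649597167969), (361.8818664550781, 111.02953338623047), 87.11738586425781) [[ 640.4812   -236.40665 ]
 [ 751.37024  -241.9903  ]
 [ 769.5692    119.433655]
 [ 658.6802    125.0173  ]] 2040
[ 410.5 -299.   127.6]
[657.4 -49.6 109.2]
```

Call:
play_rows([
  [0.61, 0.457, -0.1, 0, 0, 0.99, 1],
  [0.61, 0.457, -0.1, 0, 0, 0.99, 1],
  [0.61, 0.457, -0.1, 0, 0, 0.99, 1],
  [0.61, 0.457, -0.1, 0, 0, 0.99, 1],
  [0.61, 0.457, -0.1, 0, 0, 0.99, 1],
  [0.61, 0.457, -0.1, 0, 0, 0.99, 1],
  [0.61, 0.457, -0.1, 0, 0, 0.99, 1],
  [0.61, 0.457, -0.1, 0, 0, 0.99, 1],
])

```text
time_s: 0.77
eef_pos: [339.1, -357.7, 198.9]
ee_rot: [-0.0, 0.85, 0.527, -0.0]
force: [-0.0, -0.3, -0.5]
grip_width: 1.003
```

Call:
play_rows([
  [0.61, 0.457, -0.1, 0, 0, 0.99, 1],
  [0.61, 0.457, -0.1, 0, 0, 0.99, 1],
  [0.61, 0.457, -0.1, 0, 0, 0.99, 1],
  [0, 0, 0, 0, 0, 0, 1],
  [0, 0, 0, 0, 0, 0, 1],
])

```text
time_s: 1.18
eef_pos: [411.9, -303.1, 186.8]
ee_rot: [-0.001, 0.759, 0.651, -0.0]
force: [-0.2, -0.3, 1.1]
grip_width: 1.001
```

```bash
cat >> h.py <<'E'
def st():
    s=sensors.sense(); q=s['ee_rot']; M=Rotation.from_quat([q[1],q[2],q[3],q[0]]).as_matrix()
    print('t',round(s['time_s'],2),'pos',np.round(s['eef_pos'],1),'F',np.round(s['force'],1),'T',np.round(s['wrist_torque'],2),'w',round(s['grip_width'],3),'yaw_y',round(np.degrees(np.arctan2(M[1,1],M[0,1])),2),'zaxis',np.round(M[:,2],3),'j6',round(s['joints'][5],2)); return s
E
python3 - <<'E'
from h import *
st(); i=snap('scene','s1')['pixels'][:,:,::-1]
cv2.imwrite('pics/s1c.png',cv2.resize(i[90:260,130:330],(800,680),interpolation=cv2.INTER_CUBIC)[:600])
E
```

```text
t 1.18 pos [ 411.9 -303.1  186.8] F [-0.2 -0.3  1.1] T [-0.01 -0.01 -0.04] w 1.001 yaw_y -8.74 zaxis [-0.001  0.001 -1.   ] j6 -0.71
```

View pics/s1c.png

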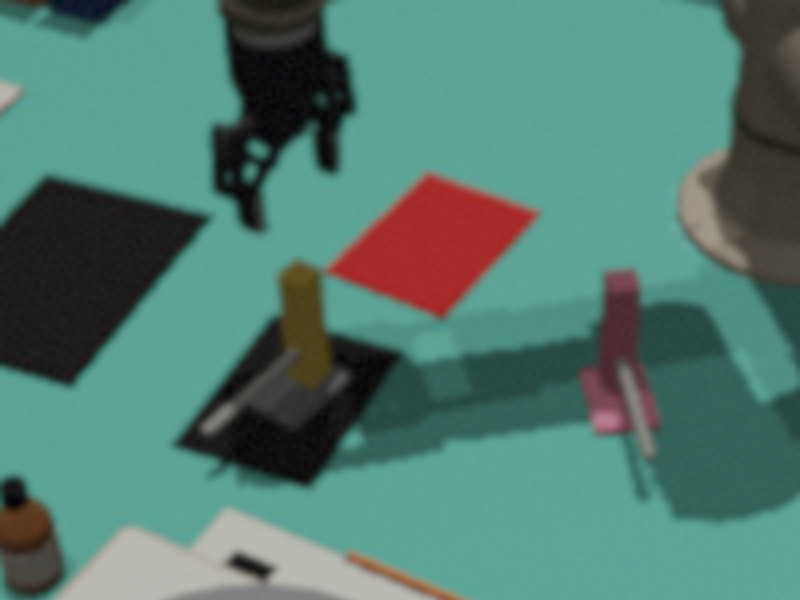

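The open jaws hang straight over the yellow handle (300,275), opening along the rod. Lowering and gripping.

Call:
play_rows([
  [0, 0, -0.7, 0, 0, 0, 1],
  [0, 0, -0.7, 0, 0, 0, 1],
  [0, 0, -0.7, 0, 0, 0, 1],
  [0, 0, -0.7, 0, 0, 0, 1],
  [0, 0, -0.05, 0, 0, 0, 1],
  [0, 0, 0, 0, 0, 0, 0.0],
  [0, 0, 0, 0, 0, 0, 0.0],
], squeeze=90)

```text
time_s: 1.82
eef_pos: [411.5, -305.2, 74.8]
ee_rot: [0.001, 0.76, 0.65, -0.0]
force: [-0.5, -0.5, 0.6]
grip_width: 0.751
```

Call:
play_rows([
  [0, 0, 0, 0, 0, 0, -1],
  [0, 0, 0, 0, 0, 0, -1],
  [0, 0, 0, 0, 0, 0, -1],
  [0, 0, 0, 0, 0, 0, -1],
  [0, 0, 0, 0, 0, 0, -1],
  [0, 0, 0, 0, 0, 0, -1],
], squeeze=90)

```text
time_s: 2.32
eef_pos: [411.6, -304.6, 74.6]
ee_rot: [0.001, 0.76, 0.65, -0.0]
force: [-2.0, -0.3, 5.5]
grip_width: 0.316
```

Call:
play_rows([
  [0, 0, 0.2, 0, 0, 0, -1],
  [0, 0, 0.4, 0, 0, 0, -1],
  [0, 0, 0.4, 0, 0, 0, -1],
  [0, 0, 0, 0, 0, 0.9, -1],
  [0, 0, 0, 0, 0, 0, -1],
])

```text
time_s: 2.73
eef_pos: [411.6, -304.3, 114.6]
ee_rot: [0.001, 0.727, 0.687, -0.0]
force: [0.3, -0.0, -4.2]
grip_width: 0.32
```

Run:
```python
from h import *
st(); a=snap('scene','s2')['pixels'][:,:,::-1]; b=snap('top','t2')['pixels'][:,:,::-1]
A=cv2.resize(a[140:220,155:255],(480,384),interpolation=cv2.INTER_CUBIC)
B=cv2.resize(b[155:219,285:338],(318,384),interpolation=cv2.INTER_CUBIC)
cv2.imwrite('pics/m2.png',np.hstack([A,B]))
```

```text
t 2.73 pos [ 411.6 -304.3  114.6] F [ 0.3 -0.  -4.2] T [ 0.05  0.03 -0.  ] w 0.32 yaw_y -3.26 zaxis [ 0.001 -0.001 -1.   ] j6 -0.81
```

View pics/m2.png

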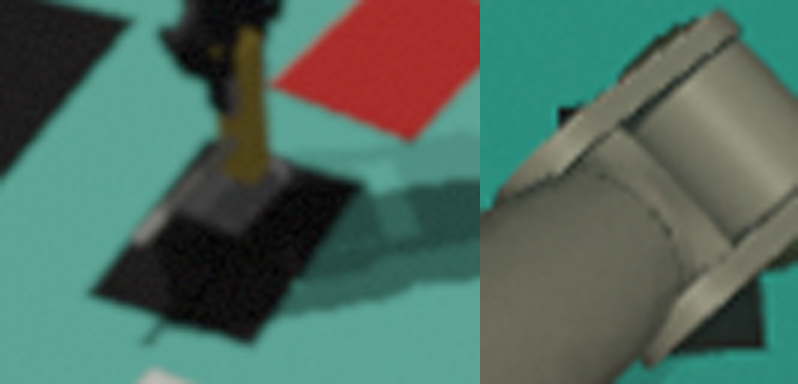

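The key is held clear of the mat: rod tip at crop (140,238), foot at (235,200). I'll check where the rod points, and view the machine's front from the scene image numerically.

Run:
```python
from h import *
s=load('s2'); t=load('t2')
print('tip est', [pt(s,155+(x+.5)/4.8-.5,140+(y+.5)/4.8-.5,88) for x,y in((138,240),(143,234),(180,205))])
a=np.radians(-3.3); print('expected',411.6+130*np.cos(a),-304.3+130*np.sin(a))
# where is tip with start picture (bias of scene cam): crop s1c scale 4
s1=load('s1'); print('start tip',pt(s1,130+(205+.5)/4-.5,90+(430+.5)/4-.5,48))
# orange stripe in fresh top/scene
for n,c in(('top',t),('scene',s)):
  h=cv2.cvtColor(c['pixels'],cv2.COLOR_RGB2HSV); m=cv2.inRange(h,(8,150,110),(20,255,255))
  v,u=np.nonzero(m); P=np.array([pt(c,x,y,105) for x,y in zip(u,v)])
  k=(abs(P[:,0]-660)<40)&(abs(P[:,1]+56)<100); P=P[k]
  print(n,len(P),P.mean(0),P[P[:,1].argmin()],P[P[:,1].argmax()],np.polyfit(P[:,1],P[:,0],1))
```

```text
tip est [array([ 537.6, -309.9,   88. ]), array([ 531.3, -310. ,   88. ]), array([ 496.7, -302.4,   88. ])]
expected 541.3844361598237 -311.78332350474375
start tip [ 536.8 -324.9   48. ]
top 42 [656.88095238 -57.28333333 105.        ] [ 652.7 -128.3  105. ] [660.6  16.8 105. ] [6.55927315e-02 6.60638323e+02]Traceback (most recent call last):
  File "<stdin>", line 11, in <module>
IndexError: too many indices for array: array is 1-dimensional, but 2 were indexed
```

Call:
play_rows([
  [0.29, 0.77, 0, 0, 0, 0, -1],
  [0.29, 0.77, 0, 0, 0, 0, -1],
  [0.29, 0.77, 0, 0, 0, 0, -1],
  [0.29, 0.77, 0, 0, 0, 0, -1],
  [0.29, 0.77, 0, 0, 0, 0, -1],
  [0.29, 0.77, 0, 0, 0, 0, -1],
  [0.29, 0.77, -0.2, 0, 0, 0, -1],
  [0, 0, -0.4, 0, 0, 0, -1],
])

```text
time_s: 3.5
eef_pos: [494.2, -84.2, 90.0]
ee_rot: [0.001, 0.728, 0.686, 0.001]
force: [0.1, -0.5, -1.8]
grip_width: 0.32
```

Call:
play_rows([
  [0, 0, -0.2, 0, 0, -0.04, -1],
  [0, 0, -0.02, 0, 0, 0, -1],
  [0, 0, 0, 0, 0, 0, -1],
  [0, 0, 0, 0, 0, 0, -1],
])

```text
time_s: 3.83
eef_pos: [492.6, -89.4, 80.9]
ee_rot: [0.0, 0.73, 0.683, 0.0]
force: [-0.4, 0.2, -3.5]
grip_width: 0.318
```

Run:
```python
from h import *
st(); a=snap('scene','s3')['pixels'][:,:,::-1]; b=snap('top','t3')['pixels'][:,:,::-1]
A=cv2.resize(a[150:270,180:300],(400,400),interpolation=cv2.INTER_CUBIC)
B=cv2.resize(b[110:210,200:300],(400,400),interpolation=cv2.INTER_CUBIC)
cv2.imwrite('pics/m3.png',np.hstack([A,B]))
```

```text
t 3.83 pos [492.6 -89.4  80.9] F [-0.4  0.2 -3.5] T [0.07 0.07 0.02] w 0.318 yaw_y -3.81 zaxis [ 0. -0. -1.] j6 -0.35
```

View pics/m3.png

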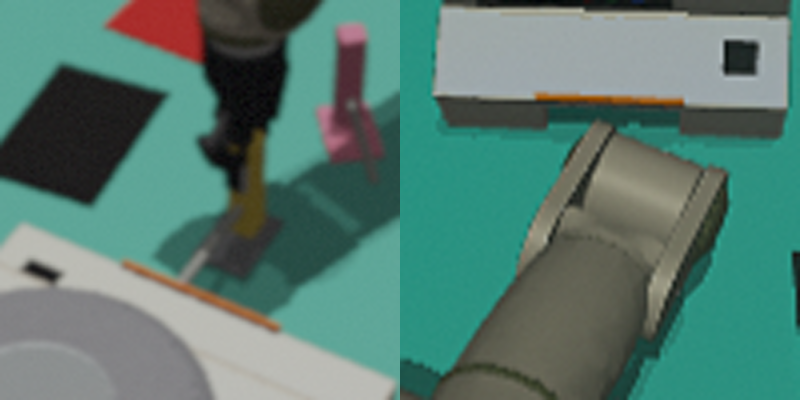

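The held rod's tip at crop (185,278) points at the recess, just in front of the stripe, which runs from (125,263) to (280,328). Going in at the low-y end.

Call:
play_rows([
  [0.4, -0.024, 0, 0, 0, 0.05, -1],
  [0.4, -0.024, 0, 0, 0, 0, -1],
  [0.4, -0.024, 0, 0, 0, 0, -1],
  [0.2, -0.012, 0, 0, 0, 0, -1],
  [0, 0, 0, 0, 0, 0, -1],
  [0, 0, 0, 0, 0, 0, -1],
])

```text
time_s: 4.43
eef_pos: [548.3, -92.1, 80.6]
ee_rot: [-0.0, 0.728, 0.686, -0.0]
force: [0.0, -0.1, -2.3]
grip_width: 0.315
```

Call:
play_rows([
  [0.05, -0.003, 0, 0, 0, 0, -1],
  [0.05, -0.003, 0, 0, 0, 0, -1],
  [0.05, -0.003, 0, 0, 0, 0, -1],
  [0, 0, 0, 0, 0, 0, -1],
])

```text
time_s: 4.77
eef_pos: [554.7, -92.3, 80.6]
ee_rot: [0.0, 0.728, 0.686, 0.0]
force: [-0.4, -0.4, -2.1]
grip_width: 0.319
```

Call:
play_rows([
  [0.025, -0.0015, 0, 0, 0, 0, -1],
  [0.025, -0.0015, 0, 0, 0, 0, -1],
  [0.025, -0.0015, 0, 0, 0, 0, -1],
  [0, 0, 0, 0, 0, 0, -1],
])

```text
time_s: 5.1
eef_pos: [557.7, -92.4, 80.5]
ee_rot: [0.0, 0.728, 0.686, 0.0]
force: [-0.3, -0.2, -2.8]
grip_width: 0.314
```

Call:
play_rows([
  [0.025, -0.0015, 0, 0, 0, 0, -1],
  [0.025, -0.0015, 0, 0, 0, 0, -1],
  [0.025, -0.0015, 0, 0, 0, 0, -1],
  [0, 0, 0, 0, 0, 0, -1],
])

```text
time_s: 5.43
eef_pos: [560.7, -92.6, 80.5]
ee_rot: [0.0, 0.728, 0.686, 0.0]
force: [-0.5, -0.4, -2.6]
grip_width: 0.308
```

Call:
play_rows([
  [0.025, -0.0015, 0, 0, 0, 0, -1],
  [0.025, -0.0015, 0, 0, 0, 0, -1],
  [0, 0, 0, 0, 0, 0, -1],
])

```text
time_s: 5.68
eef_pos: [562.2, -92.6, 80.4]
ee_rot: [-0.001, 0.728, 0.686, -0.0]
force: [-2.6, -0.2, -1.8]
grip_width: 0.315
```

Call:
play_rows([
  [0.025, -0.0015, 0, 0, 0, 0, -1],
  [0, 0, 0, 0, 0, 0, -1],
])

```text
time_s: 5.85
eef_pos: [562.6, -92.6, 80.4]
ee_rot: [-0.001, 0.728, 0.686, -0.001]
force: [-8.3, 0.5, 1.0]
grip_width: 0.316
```

Call:
play_rows([
  [0.025, -0.0015, 0, 0, 0, 0, -1],
  [0, 0, 0, 0, 0, 0, -1],
])

```text
time_s: 6.02
eef_pos: [562.7, -92.6, 80.4]
ee_rot: [-0.002, 0.728, 0.686, -0.002]
force: [-14.4, -0.2, 4.4]
grip_width: 0.315
```

Face contact at TCP x≈562 with about 6 N/mm. Backing off to roughly 8 N and sliding along the face.

Call:
play_rows([
  [-0.02, 0.04, 0, 0, 0, 0, -1],
  [0.0046, 0.035, 0, 0, 0, 0, -1],
  [0, 0, 0, 0, 0, 0, -1],
])

```text
time_s: 6.27
eef_pos: [562.7, -90.1, 80.2]
ee_rot: [-0.001, 0.728, 0.686, -0.001]
force: [-8.1, -1.9, -0.5]
grip_width: 0.317
```

Call:
play_rows([
  [0.0023, 0.0375, 0, 0, 0, 0, -1],
  [0.0023, 0.0375, 0, 0, 0, 0, -1],
  [0, 0, 0, 0, 0, 0, -1],
])

```text
time_s: 6.52
eef_pos: [562.9, -86.9, 80.0]
ee_rot: [-0.001, 0.728, 0.686, -0.001]
force: [-7.3, -0.5, -1.3]
grip_width: 0.32
```

Call:
play_rows([
  [0.0023, 0.0375, 0, 0, 0, 0, -1],
  [0.0023, 0.0375, 0, 0, 0, 0, -1],
  [0, 0, 0, 0, 0, 0, -1],
])

```text
time_s: 6.77
eef_pos: [563.1, -84.0, 79.9]
ee_rot: [-0.001, 0.728, 0.686, -0.001]
force: [-6.8, -0.9, -2.6]
grip_width: 0.317
```

Call:
play_rows([
  [0.0023, 0.0375, 0, 0, 0, 0, -1],
  [0.0023, 0.0375, 0, 0, 0, 0, -1],
  [0, 0, 0.015, 0, 0, 0, -1],
])

```text
time_s: 7.02
eef_pos: [563.2, -80.8, 80.3]
ee_rot: [-0.001, 0.728, 0.686, -0.001]
force: [-4.1, -0.6, -4.7]
grip_width: 0.318
```

Call:
play_rows([
  [0.0023, 0.0375, 0, 0, 0, 0, -1],
  [0.0023, 0.0375, 0, 0, 0, 0, -1],
  [0, 0, 0, 0, 0, 0, -1],
])

```text
time_s: 7.27
eef_pos: [563.5, -77.8, 80.5]
ee_rot: [-0.001, 0.728, 0.686, -0.001]
force: [-6.4, -0.7, -2.0]
grip_width: 0.32
```

Call:
play_rows([
  [0.0023, 0.0375, 0, 0, 0, 0, -1],
  [0.0023, 0.0375, 0, 0, 0, 0, -1],
  [0, 0, 0, 0, 0, 0, -1],
])

```text
time_s: 7.52
eef_pos: [563.7, -74.8, 80.5]
ee_rot: [-0.001, 0.728, 0.686, -0.001]
force: [-5.3, -0.6, -3.5]
grip_width: 0.316
```

Call:
play_rows([
  [0.0023, 0.0375, 0, 0, 0, 0, -1],
  [0.0023, 0.0375, 0, 0, 0, 0, -1],
  [0, 0, 0, 0, 0, 0, -1],
])

```text
time_s: 7.77
eef_pos: [563.8, -71.9, 80.5]
ee_rot: [-0.001, 0.728, 0.686, -0.001]
force: [-6.9, -0.6, -2.3]
grip_width: 0.32
```

Call:
play_rows([
  [0.0023, 0.0375, 0, 0, 0, 0, -1],
  [0.0023, 0.0375, 0, 0, 0, 0, -1],
  [0, 0, 0, 0, 0, 0, -1],
])

```text
time_s: 8.02
eef_pos: [564.0, -68.9, 80.6]
ee_rot: [-0.001, 0.728, 0.686, -0.001]
force: [-5.8, -1.5, -2.7]
grip_width: 0.315
```

Call:
play_rows([
  [0.0023, 0.0375, 0, 0, 0, 0, -1],
  [0.0023, 0.0375, 0, 0, 0, 0, -1],
  [0, 0, 0, 0, 0, 0, -1],
])

```text
time_s: 8.27
eef_pos: [564.2, -65.9, 80.5]
ee_rot: [-0.001, 0.728, 0.686, -0.001]
force: [-6.4, -0.5, -2.7]
grip_width: 0.318
```

Call:
play_rows([
  [0.0023, 0.0375, 0, 0, 0, 0, -1],
  [0.0023, 0.0375, 0, 0, 0, 0, -1],
  [0, 0, 0, 0, 0, 0, -1],
])

```text
time_s: 8.52
eef_pos: [564.4, -62.9, 80.5]
ee_rot: [-0.001, 0.728, 0.686, -0.001]
force: [-7.0, -1.4, -1.6]
grip_width: 0.315
```

Call:
play_rows([
  [0.0023, 0.0375, 0, 0, 0, 0, -1],
  [0.0023, 0.0375, 0, 0, 0, 0, -1],
  [0, 0, 0, 0, 0, 0, -1],
])

```text
time_s: 8.77
eef_pos: [564.6, -59.9, 80.5]
ee_rot: [-0.001, 0.728, 0.686, -0.001]
force: [-6.2, -0.6, -2.2]
grip_width: 0.315
```

Call:
play_rows([
  [0.0023, 0.0375, 0, 0, 0, 0, -1],
  [0.0023, 0.0375, 0, 0, 0, 0, -1],
  [0, 0, 0, 0, 0, 0, -1],
])

```text
time_s: 9.02
eef_pos: [564.8, -56.8, 80.5]
ee_rot: [-0.001, 0.728, 0.686, -0.001]
force: [-6.9, -0.5, -3.7]
grip_width: 0.316
```

Call:
play_rows([
  [0.0023, 0.0375, 0, 0, 0, 0, -1],
  [0.0023, 0.0375, 0, 0, 0, 0, -1],
  [0, 0, 0, 0, 0, 0, -1],
])

```text
time_s: 9.27
eef_pos: [565.0, -53.9, 80.6]
ee_rot: [-0.001, 0.728, 0.686, -0.001]
force: [-7.1, -2.0, -2.6]
grip_width: 0.315
```

Call:
play_rows([
  [0.0023, 0.0375, 0, 0, 0, 0, -1],
  [0.0023, 0.0375, 0, 0, 0, 0, -1],
  [0, 0, 0, 0, 0, 0, -1],
])

```text
time_s: 9.52
eef_pos: [565.2, -50.9, 80.6]
ee_rot: [-0.001, 0.728, 0.686, -0.001]
force: [-6.1, -1.7, -3.2]
grip_width: 0.321
```

Call:
play_rows([
  [0.0023, 0.0375, 0, 0, 0, 0, -1],
  [0.0023, 0.0375, 0, 0, 0, 0, -1],
  [0, 0, 0, 0, 0, 0, -1],
])

```text
time_s: 9.77
eef_pos: [565.3, -47.8, 80.5]
ee_rot: [-0.001, 0.728, 0.686, -0.001]
force: [-6.1, -0.7, -2.2]
grip_width: 0.318
```

Call:
play_rows([
  [0.0023, 0.0375, 0, 0, 0, 0, -1],
  [0.0023, 0.0375, 0, 0, 0, 0, -1],
  [0, 0, 0, 0, 0, 0, -1],
])

```text
time_s: 10.02
eef_pos: [565.5, -44.8, 80.5]
ee_rot: [-0.001, 0.728, 0.686, -0.001]
force: [-5.7, -1.1, -2.5]
grip_width: 0.315
```

Call:
play_rows([
  [0.0023, 0.0375, 0, 0, 0, 0, -1],
  [0.0023, 0.0375, 0, 0, 0, 0, -1],
  [0, 0, 0, 0, 0, 0, -1],
])

```text
time_s: 10.27
eef_pos: [565.7, -41.9, 80.6]
ee_rot: [-0.001, 0.728, 0.686, -0.001]
force: [-6.9, -1.6, -2.7]
grip_width: 0.315
```

Call:
play_rows([
  [0.0023, 0.0375, 0, 0, 0, 0, -1],
  [0.0023, 0.0375, 0, 0, 0, 0, -1],
  [0, 0, 0, 0, 0, 0, -1],
])

```text
time_s: 10.52
eef_pos: [565.9, -38.9, 80.5]
ee_rot: [-0.001, 0.728, 0.686, -0.001]
force: [-6.5, -1.4, -2.1]
grip_width: 0.315
```

Call:
play_rows([
  [0.0023, 0.0375, 0, 0, 0, 0, -1],
  [0.0023, 0.0375, 0, 0, 0, 0, -1],
  [0, 0, 0, 0, 0, 0, -1],
])

```text
time_s: 10.77
eef_pos: [566.1, -35.9, 80.6]
ee_rot: [-0.001, 0.728, 0.686, -0.001]
force: [-5.5, -1.4, -2.8]
grip_width: 0.317
```

Call:
play_rows([
  [0.0023, 0.0375, 0, 0, 0, 0, -1],
  [0.0023, 0.0375, 0, 0, 0, 0, -1],
  [0, 0, 0, 0, 0, 0, -1],
])

```text
time_s: 11.02
eef_pos: [566.3, -32.8, 80.6]
ee_rot: [-0.001, 0.728, 0.686, -0.001]
force: [-6.1, -0.6, -2.5]
grip_width: 0.316
```

Call:
play_rows([
  [0.0023, 0.0375, 0, 0, 0, 0, -1],
  [0.0023, 0.0375, 0, 0, 0, 0, -1],
  [0, 0, 0, 0, 0, 0, -1],
])

```text
time_s: 11.27
eef_pos: [566.5, -29.8, 80.5]
ee_rot: [-0.001, 0.728, 0.686, -0.001]
force: [-5.9, -1.0, -3.7]
grip_width: 0.316
```

Call:
play_rows([
  [0.0023, 0.0375, 0, 0, 0, 0, -1],
  [0.0023, 0.0375, 0, 0, 0, 0, -1],
  [0, 0, 0, 0, 0, 0, -1],
])

```text
time_s: 11.52
eef_pos: [566.7, -26.8, 80.6]
ee_rot: [-0.001, 0.728, 0.686, -0.001]
force: [-7.0, -0.8, -1.8]
grip_width: 0.32
```

Call:
play_rows([
  [0.0023, 0.0375, 0, 0, 0, 0, -1],
  [0.0023, 0.0375, 0, 0, 0, 0, -1],
  [0, 0, 0, 0, 0, 0, -1],
])

```text
time_s: 11.77
eef_pos: [566.8, -23.8, 80.6]
ee_rot: [-0.001, 0.728, 0.686, -0.001]
force: [-5.5, -0.4, -3.4]
grip_width: 0.318
```

Call:
play_rows([
  [0.0023, 0.0375, 0, 0, 0, 0, -1],
  [0.0023, 0.0375, 0, 0, 0, 0, -1],
  [0, 0, 0, 0, 0, 0, -1],
])

```text
time_s: 12.02
eef_pos: [567.0, -20.8, 80.5]
ee_rot: [-0.001, 0.728, 0.686, -0.001]
force: [-6.1, -0.2, -2.6]
grip_width: 0.316
```

Call:
play_rows([
  [0.0023, 0.0375, 0, 0, 0, 0, -1],
  [0.0023, 0.0375, 0, 0, 0, 0, -1],
  [0, 0, 0, 0, 0, 0, -1],
])

```text
time_s: 12.27
eef_pos: [567.2, -17.7, 80.6]
ee_rot: [-0.001, 0.728, 0.686, -0.001]
force: [-7.2, 0.1, -2.9]
grip_width: 0.318
```

Call:
play_rows([
  [0.0023, 0.0375, 0, 0, 0, 0, -1],
  [0.0023, 0.0375, 0, 0, 0, 0, -1],
  [0, 0, 0, 0, 0, 0, -1],
])

```text
time_s: 12.52
eef_pos: [568.3, -14.3, 81.0]
ee_rot: [-0.0, 0.728, 0.686, -0.0]
force: [-4.3, 1.4, -3.3]
grip_width: 0.32
```

Call:
play_rows([
  [0.0023, 0.0375, 0, 0, 0, 0, -1],
  [0.0023, 0.0375, 0, 0, 0, 0, -1],
  [0, 0, 0, 0, 0, 0, -1],
])

```text
time_s: 12.77
eef_pos: [569.3, -11.7, 81.4]
ee_rot: [0.001, 0.728, 0.686, 0.001]
force: [0.3, 0.2, -2.4]
grip_width: 0.318
```

The force dropped at y≈-12, so this is the hole; its centre is about 3 mm further on. Easing in.

Call:
play_rows([
  [0.0023, 0.0375, 0, 0, 0, 0, -1],
  [0.0023, 0.0375, 0, 0, 0, 0, -1],
  [0, 0, 0, 0, 0, 0, -1],
])

```text
time_s: 13.02
eef_pos: [569.1, -8.6, 81.2]
ee_rot: [0.0, 0.728, 0.686, 0.0]
force: [0.6, -0.1, -2.9]
grip_width: 0.318
```

Call:
play_rows([
  [0.05, -0.003, 0, 0, 0, 0, -1],
  [0.05, -0.003, 0, 0, 0, 0, -1],
  [0, 0, 0, 0, 0, 0, -1],
])

```text
time_s: 13.27
eef_pos: [573.4, -9.2, 81.1]
ee_rot: [0.0, 0.728, 0.686, 0.0]
force: [0.4, 0.1, -2.4]
grip_width: 0.31
```

Call:
play_rows([
  [0.05, -0.003, 0, 0, 0, 0, -1],
  [0, 0, 0, 0, 0, 0, -1],
])

```text
time_s: 13.43
eef_pos: [575.2, -9.3, 81.1]
ee_rot: [0.0, 0.728, 0.686, 0.0]
force: [-0.2, 0.4, -2.9]
grip_width: 0.316
```

```bash
python3 -c "
from h import *
st()"
```

```text
t 13.43 pos [575.2  -9.3  81.1] F [-0.2  0.4 -2.9] T [0.02 0.06 0.06] w 0.316 yaw_y -3.4 zaxis [ 0. -0. -1.] j6 -0.16
```

Call:
play_rows([
  [0.025, -0.0015, 0, 0, 0, 0, -1],
  [0.025, -0.0015, 0, 0, 0, 0, -1],
  [0.025, -0.0015, 0, 0, 0, 0, -1],
  [0.025, -0.0015, 0, 0, 0, 0, -1],
  [0.025, -0.0015, 0, 0, 0, 0, -1],
  [0.025, -0.0015, 0, 0, 0, 0, -1],
  [0.025, -0.0015, 0, 0, 0, 0, -1],
])

```text
time_s: 14.02
eef_pos: [581.3, -9.5, 81.0]
ee_rot: [-0.001, 0.728, 0.686, -0.001]
force: [-5.5, 0.3, 0.3]
grip_width: 0.316
```

Call:
play_rows([
  [0.025, -0.0015, 0, 0, 0, 0, -1],
  [0.025, -0.0015, 0, 0, 0, 0, -1],
  [0.025, -0.0015, 0, 0, 0, 0, -1],
  [0.025, -0.0015, 0, 0, 0, 0, -1],
  [0.025, -0.0015, 0, 0, 0, 0, -1],
  [0.025, -0.0015, 0, 0, 0, 0, -1],
])

```text
time_s: 14.52
eef_pos: [587.3, -9.9, 81.1]
ee_rot: [-0.001, 0.728, 0.686, -0.001]
force: [-5.7, 1.1, 0.3]
grip_width: 0.317
```

Call:
play_rows([
  [0.025, -0.0015, 0, 0, 0, 0, -1],
  [0.025, -0.0015, 0, 0, 0, 0, -1],
  [0.025, -0.0015, 0, 0, 0, 0, -1],
  [0.025, -0.0015, 0, 0, 0, 0, -1],
  [0.025, -0.0015, 0, 0, 0, 0, -1],
  [0.025, -0.0015, 0, 0, 0, 0, -1],
])

```text
time_s: 15.02
eef_pos: [593.3, -10.3, 81.1]
ee_rot: [-0.001, 0.728, 0.686, -0.001]
force: [-5.5, 0.4, -0.1]
grip_width: 0.314
```

The bolt is sliding at about 5.5 N, with roughly 11 mm to go.

Call:
play_rows([
  [0.025, -0.0015, 0, 0, 0, 0, -1],
  [0.025, -0.0015, 0, 0, 0, 0, -1],
  [0.025, -0.0015, 0, 0, 0, 0, -1],
  [0.025, -0.0015, 0, 0, 0, 0, -1],
  [0.025, -0.0015, 0, 0, 0, 0, -1],
  [0.025, -0.0015, 0, 0, 0, 0, -1],
  [0.025, -0.0015, 0, 0, 0, 0, -1],
  [0.025, -0.0015, 0, 0, 0, 0, -1],
])

```text
time_s: 15.68
eef_pos: [601.3, -10.7, 81.1]
ee_rot: [-0.001, 0.728, 0.686, -0.001]
force: [-4.9, 0.3, 0.8]
grip_width: 0.316
```

Call:
play_rows([
  [0.025, -0.0015, 0, 0, 0, 0, -1],
  [0.025, -0.0015, 0, 0, 0, 0, -1],
  [0, 0, 0, 0, 0, 0, -1],
])

```text
time_s: 15.93
eef_pos: [603.5, -10.9, 81.0]
ee_rot: [-0.001, 0.728, 0.686, -0.001]
force: [-5.3, -1.0, -0.5]
grip_width: 0.316
```

Call:
play_rows([
  [0.025, -0.0015, 0, 0, 0, 0, -1],
  [0.025, -0.0015, 0, 0, 0, 0, -1],
  [0, 0, 0, 0, 0, 0, -1],
])

```text
time_s: 16.18
eef_pos: [604.9, -10.9, 81.0]
ee_rot: [-0.001, 0.728, 0.686, -0.001]
force: [-8.1, 0.6, 2.3]
grip_width: 0.32
```

Call:
play_rows([
  [0.025, -0.0015, 0, 0, 0, 0, -1],
  [0, 0, 0, 0, 0, 0, -1],
  [0, 0, 0, 0, 0, 0, -1],
])

```text
time_s: 16.43
eef_pos: [605.2, -10.9, 81.1]
ee_rot: [-0.002, 0.728, 0.686, -0.002]
force: [-13.2, -0.1, 5.1]
grip_width: 0.316
```

End stop at x≈605, as predicted. One more small push, then check the flag.

Call:
play_rows([
  [0.02, -0.001, 0, 0, 0, 0, -1],
  [0, 0, 0, 0, 0, 0, -1],
  [0, 0, 0, 0, 0, 0, -1],
])

```text
time_s: 16.68
eef_pos: [605.4, -10.9, 81.1]
ee_rot: [-0.002, 0.728, 0.686, -0.002]
force: [-17.0, -0.5, 7.2]
grip_width: 0.321
```

Run:
```python
from h import *
st(); c=snap('scene','s4'); h=cv2.cvtColor(c['pixels'],cv2.COLOR_RGB2HSV)
a=c['pixels'][:,:,::-1]
cv2.imwrite('pics/m4.png',cv2.resize(a[200:290,165:285],(800,600),interpolation=cv2.INTER_CUBIC))
```

```text
t 16.68 pos [605.4 -10.9  81.1] F [-17.   -0.5   7.2] T [-0.09  2.3  -0.07] w 0.321 yaw_y -3.39 zaxis [-0.006  0.    -1.   ] j6 -0.15
```

View pics/m4.png

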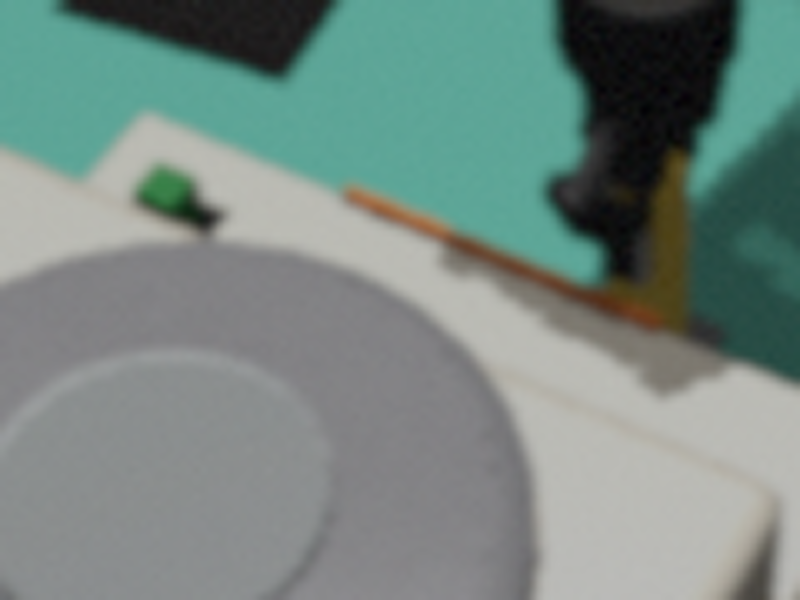

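The green flag stands raised above the deck at (168,190), and the rod is under the orange lip. Drawing the key out.

Call:
play_rows([
  [-0.1, 0.006, 0, 0, 0, 0, -1],
  [-0.3, 0.018, 0, 0, 0, 0, -1],
  [-0.5, 0.03, 0, 0, 0, 0, -1],
  [-0.5, 0.03, 0, 0, 0, 0, -1],
  [-0.5, 0.03, 0, 0, 0, 0, -1],
  [-0.5, 0.03, 0, 0, 0, 0, -1],
  [-0.5, 0.03, 0, 0, 0, 0, -1],
  [0, 0, 0, 0, 0, 0, -1],
])

```text
time_s: 17.4
eef_pos: [489.0, -3.6, 80.9]
ee_rot: [-0.001, 0.728, 0.686, -0.001]
force: [-0.8, 0.8, -3.1]
grip_width: 0.312
```

Call:
play_rows([
  [0, 0, 0.5, 0, 0, 0, -1],
  [0, -0.3, 0.5, 0, 0, 0, -1],
  [-0.2, -0.75, 0, 0, 0, 0, -1],
  [-0.2, -0.75, 0, 0, 0, 0, -1],
  [-0.2, -0.75, 0, 0, 0, 0, -1],
  [-0.2, -0.75, 0, 0, 0, 0, -1],
  [-0.2, -0.75, 0, 0, 0, 0, -1],
  [-0.2, -0.75, 0, 0, 0, 0, -1],
])

```text
time_s: 18.07
eef_pos: [443.8, -198.0, 121.4]
ee_rot: [0.001, 0.728, 0.686, 0.0]
force: [1.0, -0.1, -2.4]
grip_width: 0.315
```

Call:
play_rows([
  [-0.2, -0.75, 0, 0, 0, 0, -1],
  [-0.2, -0.75, 0, 0, 0, 0, -1],
  [-0.2, -0.75, 0, 0, 0, 0, -1],
  [-0.05, -0.47, 0, 0, 0, 0, -1],
  [0, 0, -0.4, 0, 0, 0, -1],
  [0, 0, -0.4, 0, 0, 0, -1],
  [0, 0, 0, 0, 0, 0, -1],
  [0, 0, 0, 0, 0, 0, -1],
])

```text
time_s: 18.73
eef_pos: [417.9, -305.1, 89.0]
ee_rot: [-0.0, 0.728, 0.686, 0.0]
force: [-0.1, 0.1, -2.4]
grip_width: 0.315
```

Run:
```python
from h import *
st(); c=snap('scene','s5'); a=c['pixels'][:,:,::-1]
cv2.imwrite('pics/m5.png',cv2.resize(a[140:230,155:275],(800,600),interpolation=cv2.INTER_CUBIC))
```

```text
t 18.73 pos [ 417.9 -305.1   89. ] F [-0.1  0.1 -2.4] T [0.03 0.01 0.02] w 0.315 yaw_y -3.4 zaxis [-0.  0. -1.] j6 -0.8
```

View pics/m5.png

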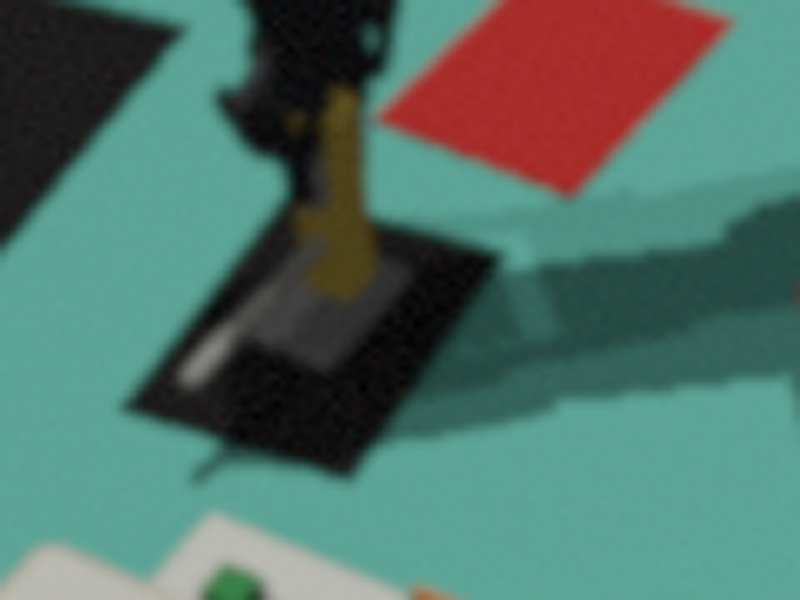

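The key is upright over its mat with the foot at (335,310), and the flag is still up at (232,582). Lowering it gently.

Call:
play_rows([
  [0, 0, -0.15, 0, 0, 0, -1],
  [0, 0, -0.1, 0, 0, 0, -1],
  [0, 0, -0.05, 0, 0, 0, -1],
  [0, 0, -0.025, 0, 0, 0, -1],
  [0, 0, 0, 0, 0, 0, -1],
])

```text
time_s: 19.2
eef_pos: [417.7, -304.9, 76.0]
ee_rot: [-0.0, 0.728, 0.686, -0.0]
force: [0.1, -0.9, -3.6]
grip_width: 0.315
```

Call:
play_rows([
  [0, 0, -0.025, 0, 0, 0, -1],
  [0, 0, 0, 0, 0, 0, -1],
  [0, 0, 0, 0, 0, 0, -1],
])

```text
time_s: 19.45
eef_pos: [417.7, -305.0, 75.2]
ee_rot: [0.0, 0.728, 0.686, 0.0]
force: [-0.2, -0.3, -2.9]
grip_width: 0.316
```

Call:
play_rows([
  [0, 0, -0.02, 0, 0, 0, -1],
  [0, 0, 0, 0, 0, 0, -1],
  [0, 0, 0, 0, 0, 0, -1],
])

```text
time_s: 19.7
eef_pos: [417.8, -305.1, 74.7]
ee_rot: [0.0, 0.728, 0.686, -0.0]
force: [-2.5, 1.4, 3.5]
grip_width: 0.319
```

Call:
play_rows([
  [0, 0, -0.02, 0, 0, 0, -1],
  [0, 0, 0, 0, 0, 0, -1],
  [0, 0, 0, 0, 0, 0, -1],
])

```text
time_s: 19.95
eef_pos: [417.7, -305.1, 74.6]
ee_rot: [0.0, 0.728, 0.686, -0.0]
force: [-6.1, 3.7, 12.2]
grip_width: 0.317
```

Standing on the mat. Easing off slightly, opening and rising straight up.

Call:
play_rows([
  [0, 0, 0.02, 0, 0, 0, -1],
  [0, 0, 0, 0, 0, 0, -0.2],
  [0, 0, 0, 0, 0, 0, 0.1],
  [0, 0, 0, 0, 0, 0, 0.5],
  [0, 0, 0, 0, 0, 0, 1],
  [0, 0, 0, 0, 0, 0, 1],
  [0, 0, 0, 0, 0, 0, 1],
  [0, 0, 0, 0, 0, 0, 1],
])

```text
time_s: 20.62
eef_pos: [417.7, -305.0, 74.3]
ee_rot: [-0.0, 0.728, 0.686, 0.0]
force: [-0.2, 0.3, 0.1]
grip_width: 0.999
```

Call:
play_rows([
  [0, 0, 0, 0, 0, 0, 1],
  [0, 0, 0, 0, 0, 0, 1],
  [0, 0, 0.4, 0, 0, 0, 1],
  [0, 0, 0.8, 0, 0, 0, 1],
  [0, 0, 0.9, 0, 0, 0, 1],
  [0, 0, 0.9, 0, 0, 0, 1],
  [0, 0, 0.5, 0, 0, 0, 1],
  [0, 0, 0, 0, 0, 0, 1],
])

```text
time_s: 21.28
eef_pos: [418.9, -306.2, 218.9]
ee_rot: [0.004, 0.728, 0.686, -0.0]
force: [-0.3, -0.3, 0.9]
grip_width: 1.004
```

Run:
```python
from h import *
st(); c=snap('scene','s6'); a=c['pixels'][:,:,::-1]
cv2.imwrite('pics/m6.png',cv2.resize(a[120:270,140:340],(800,600),interpolation=cv2.INTER_CUBIC))
```

```text
t 21.28 pos [ 418.9 -306.2  218.9] F [-0.3 -0.3  0.9] T [-0.02 -0.04 -0.02] w 1.004 yaw_y -3.39 zaxis [ 0.006 -0.006 -1.   ] j6 -0.8
```

View pics/m6.png

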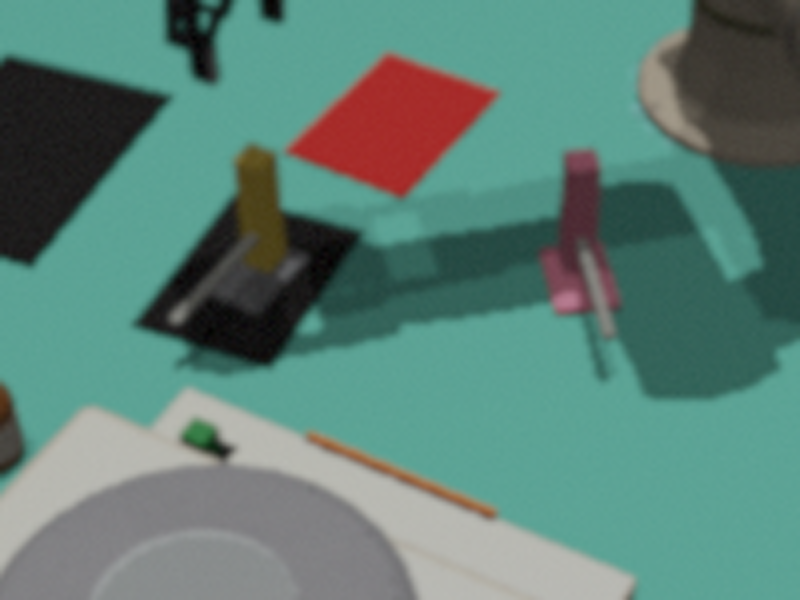

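The key stands upright on the black mat at (260,210), the flag is up at (200,432) and the gripper is clear. Handing in.

```bash
python3 -c "
from h import *
order.finish_job()"
```

```text
the job is handed in; nothing more can be done
```

The bolt is pushed home with the key's rod, the green flag is up, and the key is back standing on the small black mat. I handed the job in at about 21 s of the 72 s; no verdict was reported.

- **Finding the hole:** I slid the rod along the hidden face at about 6–8 N. The release hole was at about y = +42 mm, the far end of its range.
- **Pushing the bolt:** it moved at about 5 N and met its end stop where expected (tool x ≈ 605 mm predicted and measured). The peak force at the stop was about 17 N, well under the 60 N limit.
- **Last checks:** the final picture shows the flag raised, the key upright on the mat and the gripper open above it, touching nothing. The arm stayed clear of the tube rack, beaker and bottle, but I did not re-measure where they stand.
- **Disagreements:** none of the checks failed or disagreed.

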